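# Chill the fresh candle batch

## Robot

A 7-joint arm with a two-finger parallel gripper is mounted at the origin on the work surface. World frame = base frame: x ahead of the robot, y to its left, z up, the work surface at z = 0. Lengths are in mm, angles in rad, forces in N, time in s.
With the tool pointing down it reaches from about 400 to 875 mm from the base axis. Payload 19.3 kg.
Tool frame: the origin (TCP) lies between the finger pads; the fingertips stand 11 mm ahead of it and the grasp point (between the pads) lies 8 mm behind it; z points along the fingers, y is the line along which they close (so a half turn about z gives the same grasp; the last joint's range is limited). The gripper opens to 85 mm and grips with 20 to 120 N. Pads are 22 mm wide; open, the fingers measure 114 mm over their backs; the gripper's body (76 mm by 85 mm) begins 54 mm behind the grasp point. The pads swing forward as they close: fully open they stand 13 mm farther back than shut.
Start: joints at [1.17, 0.521, -0.036, 1.599, 0.021, 1.021, -0.113], TCP at [202.972, -591.115, 242.291] pointing down, gripper open.
Joint ranges: [-2.91, 2.91], [-0.3, 2.13], [-1.5, 1.42], [0.17, 2.43], [-1.26, 4.41], [0.16, 1.93], [-2.52, 2.52]. Speed limits (rad/s): [1.89, 1.89, 2.39, 2.39, 3.01, 3.01, 3.01].

## Interface

Orientations are given as a rotation vector (axis times angle).
In Python, from station import readout, viewer, job, finder gives the robot as it stands.
- The arm moves only by the shell command python3 -m handwheel 'ROWS'. ROWS is JSON, a list of rows, each an object of numbers: "gripper": the finger opening in m, from 0 to 0.0854; "dx", "dy", "dz": the shift along the tool's x, y, z in m; "roll": the turn about the tool's z in degrees. In form: [{"gripper": .., "dx": .., "dy": .., "dz": .., "roll": ..}, ...]. A call has 1 to 8 rows; each row is the pose to reach, as a shift and turn from the pose commanded when the call began, along the tool's axes at that moment; what a row does not reach only later rows make up. A row lasts 1/12 s, in which the tool goes at most 41.7 mm and 7.16 degrees, less where a joint would pass 70% of its speed; a pose out of reach is approached as far as the arm can. A call with a gripper value outside its range is refused whole. The fingers move at their own pace and stop on an object; the grip force is fixed at half the most. Time passes only in rows, so rows that repeat a pose let the fingers close. It gives the time, the measured TCP pose, the force, the opening and the grip force at its end, in the units of the state.
- readout.get_state(): the state, without advancing time (a new reading comes with each control period).
- viewer.snapshot(name): name is "scene" or "top" or "wrist"; returns the picture (400x640x3 uint8, red, green, blue); there is no depth.
- viewer.get_calibration(name): a dict with "fx", "fy", "cx", "cy" (pixels), "distortion" ([k1, k2, p1, p2, k3] as OpenCV has them; the pictures are not rectified), "R" (3x3) and "t" (3): a world point X has camera coordinates R X + t. Camera axes: x right, y down, z forward; pixel columns grow to the right and rows downward; lengths in mm; the calibration is good to about 2 mm. A picture is of the moment at which its call begins: read the wrist's pose just before it. get_calibration takes no time and is no camera call; for the wrist camera it gives the pose at the moment of the call.
- job.finish_job(): hands the job in; it is judged then, once.
Trained networks look in the newest picture that a camera, given by its name, has taken for a name from the list of things; names that differ only in an ending like _2 or _b are one class to them, and where a whole thing is asked for, a point or a joint stands for the part that bears it (a point fixed in the world has none). Each returns a list of dicts, best first, with "conf" (0 to 1); they miss things now and then, are a little off and sometimes report something else, mostly with a low value. They report only what shows in the picture. A call takes as long as a camera call. They do not tell look-alikes from the thing itself.
- finder.outline_of(camera, name): "pixels" (400x640 bool, what is visible of it).
- finder.spot_point(camera, name): "position" ([x, y, z] in mm, in world coordinates, good to about 4 mm: a listed point, or the origin of a listed thing).
The state is a dict: "t": time; "joint_pos": joint angles; "joint_vel": joint speeds; "joint_torque": joint torques, N m; "ee_pos": TCP position; "tool_rot": TCP orientation; "wrist_force": force on the tool from outside, world axes, zero at the start; "wrist_torque": the same for the moment, N m; "width": finger opening in mm; "grasp_force": force on a finger pad.
Only numpy, scipy, OpenCV 4.12 (cv2) and the standard library are available. Lean on these libraries where they do the work, as an engineer would, in place of code of your own. Each camera call takes 0.05 s, during which the arm holds its last target. There are 200 camera calls.

## Task

Slide the grey wax-melt mould up the ramp onto the open part of the chill plate, wholly on it with a long side flush against the blue stop bar, and push the three candle tins in single file into the lane until all stand wholly between the straight white rails. The wax is soft, so slide them along the bench: never lift or tip the mould or a tin. Leave the tape roll, blue carton and white tumbler where they are.

Things in the scene. Friction and masses are not known exactly. Their poses are not given: they have to be found in the camera images.
- plate: fixed aluminium plate, flat top 255 (x) by 205 (y) mm, 4 mm above the bench; origin at its centre, bench level. Its -y edge: dark ramp 32 mm long, full width. Its +y edge: blue stop bar, face at y +102.5, 26 mm high. Open part for the mould: x -127.5 to +43.5
- pad (a point): on the plate's top (4 mm above the bench), where the mould's origin lies when the mould is against the stop bar and centred in the open part; axes as the plate's (y towards the stop bar); plate frame (-42, 53.5, 4) mm
- lane_end (a point): on the plate's top, middle of the lane at the face of the stop bar; axes as the plate's; plate frame (85.5, 102.5, 4) mm
- lane_mouth (a point): on the plate's top, middle of the lane where the straight rails begin (top of the ramp); plate frame (85.5, -102.5, 4) mm, axes as the plate's. The two white rails run along y from here to the stop bar, 68 mm apart inside, 8 mm thick, tops 22 mm above the bench; over the ramp they flare outward by 13 mm over 34 mm
- mould: grey block mould with six round purple wax melts flush in its top, 110 (x) by 98 (y) by 24 (z) mm, about 400 g, lying flat; origin at the centre of its underside, z up
- tin_cream: round aluminium candle tin filled with cream wax, 60 mm diameter, 48 mm high, about 130 g, standing upright; origin at the centre of its underside, z up
- tin_amber: round aluminium candle tin filled with amber wax, 60 mm diameter, 48 mm high, about 130 g, standing upright; origin at the centre of its underside, z up
- tin_plum: round aluminium candle tin filled with plum wax, 60 mm diameter, 48 mm high, about 130 g, standing upright; origin at the centre of its underside, z up
- tape: bystander: cardboard tape roll, 96 mm diameter, 48 mm high; origin under its centre
- carton: bystander: round blue carton, 82 mm diameter, 100 mm high; origin under its centre
- tumbler: bystander: white ceramic candle tumbler, 80 mm diameter, 95 mm high; origin under its centre
Mind the look-alikes: they are no part of the job. What is shaped like the tin_plum but yellow is not meant. Leave any turquoise look-alike of the tin_amber alone.

How it is judged (in metres and radians):
At the end, for the whole second after the job is handed in: Mould flat on the open part of the plate (within 30 mm of its middle across), a long side within 6 mm of the stop bar and square to it within 0.06 rad; the three tins upright on the plate in the lane, centres at least 28 mm past the lane mouth; all at rest (x of mould in the frame of pad between -0.03 and 0.03 m and y of mould in the frame of pad above -0.006 m and angle between the x axis of mould and the x axis of plate, either way round below 0.06 rad and z of mould in the frame of pad between -0.002 and 0.003 m and angle between mould's own z axis and vertical below 0.05 rad and linear speed of each of mould, tin_cream, tin_amber, tin_plum below 0.01 m/s and x of tin_cream in the frame of lane_end between -0.008 and 0.008 m and y of each of tin_cream, tin_amber, tin_plum in the frame of lane_mouth above 0.028 m and y of each of tin_cream, tin_amber, tin_plum in the frame of lane_end below -0.026 m and z of tin_cream in the frame of lane_end between -0.002 and 0.003 m and angle between each of tin_cream, tin_amber, tin_plum's own z axis and vertical below 0.06 rad and x of tin_amber in the frame of lane_end between -0.008 and 0.008 m and z of tin_amber in the frame of lane_end between -0.002 and 0.003 m and x of tin_plum in the frame of lane_end between -0.008 and 0.008 m and z of tin_plum in the frame of lane_end between -0.002 and 0.003 m); the robot touches nothing.
It fails at once if the mould or a tin is lifted off the bench (underside more than 20 mm up) (height (world z) of any of mould, tin_cream, tin_amber, tin_plum above 0.02 m).
It fails at once if the mould or a tin is tipped (more than 0.3 rad) (angle between any of mould, tin_cream, tin_amber, tin_plum's own z axis and vertical above 0.3 rad).
It fails at once if a bystander (tape roll, carton, tumbler) is moved by more than 25 mm (distance of any of tape, carton, tumbler from where it was at the start of the episode above 0.025 m).
It also fails if it takes over 72 s, if anything falls off the work surface, if the arm or the gripper's body presses on something with over 40 N, if the wrist force passes 120 N, or if a joint passes its speed limit or range.

## Working session

There is one attempt and no reset: what is moved stays moved. The work goes in short steps, Python scripts to look and compute and a shell command to move; the robot and the scene stay as the last step left them, time stands still between calls to the robot, and variables do not carry over. Pictures are saved under pics/ and viewed, at most 11 in all, crops included, and the job is handed in when it is done.

```bash
mkdir -p pics; cat > h.py <<'E'
import cv2,numpy as np
from station import readout,viewer,job,finder
def snap(cam,name=None):
    im=viewer.snapshot(cam)
    if name: cv2.imwrite(f'pics/{name}.png',cv2.cvtColor(im,cv2.COLOR_RGB2BGR))
    return im
def backproj(cam,uv,z):
    c=viewer.get_calibration(cam);K=np.array([[c['fx'],0,c['cx']],[0,c['fy'],c['cy']],[0,0,1]])
    p=cv2.undistortPoints(np.array(uv,float).reshape(-1,1,2),K,np.array(c['distortion'])).reshape(-1,2)
    R=np.array(c['R']);t=np.array(c['t']);o=-R.T@t
    d=np.c_[p,np.ones(len(p))]@R
    return o+d*((z-o[2])/d[:,2])[:,None]
E
python3 - <<'E'
from h import *
snap('top','top0')
for n in ['plate','pad','lane_end','lane_mouth','mould','tin_cream','tin_amber','tin_plum','tape','carton','tumbler']:
    print(n,[(np.round(d['position']).tolist(),round(d['conf'],2)) for d in finder.spot_point('top',n)])
snap('scene','scene0')
s=readout.get_state();print(s['t'],s['ee_pos'],s['tool_rot'],s['width'])
import scipy.spatial.transform as T
print(T.Rotation.from_rotvec(s['tool_rot']).as_matrix().round(3))
E
```

```text
plate [([526.0, 162.0, 3.0], 0.82)]
pad [([490.0, 219.0, 6.0], 0.71), ([753.0, 38.0, -2.0], 0.37)]
lane_end [([624.0, 249.0, 10.0], 0.76)]
lane_mouth [([594.0, 51.0, 5.0], 0.75)]
mould [([478.0, -184.0, -2.0], 0.68), ([597.0, 48.0, 6.0], 0.17)]
tin_cream [([662.0, -64.0, 0.0], 0.63)]
tin_amber [([610.0, -326.0, -1.0], 0.79), ([716.0, -305.0, 0.0], 0.75)]
tin_plum [([622.0, -177.0, -1.0], 0.68), ([719.0, -208.0, -0.0], 0.64)]
tape [([456.0, -404.0, -1.0], 0.84)]
carton [([750.0, 36.0, 2.0], 0.89)]
tumbler [([562.0, 424.0, -0.0], 0.78)]
0.65 [ 202.97461689 -591.11832487  242.30755684] [3.09870862e+00 5.17193290e-01 1.30368840e-05] 85.52198824450696
[[ 0.946  0.325  0.   ]
 [ 0.325 -0.946 -0.   ]
 [ 0.     0.    -1.   ]]
```

View pics/top0.png

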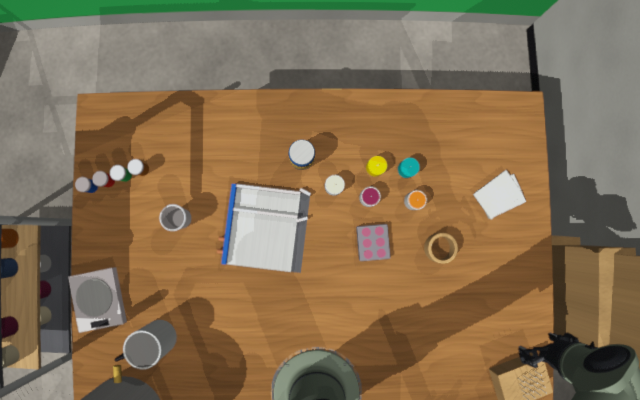

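View pics/scene0.png

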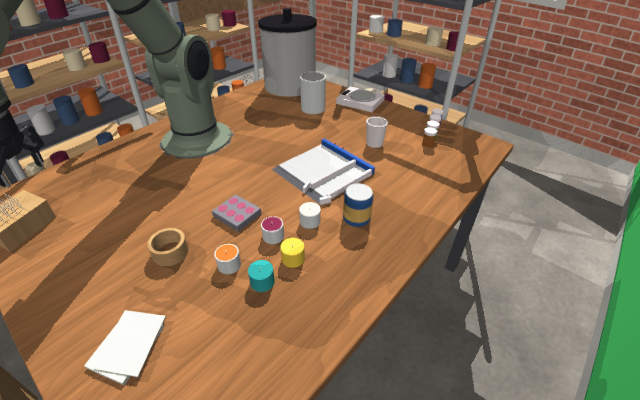

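The top picture shows the plate at about (265,230), the cream tin at (335,184), plum at (370,197), amber (orange) at (416,200) and the mould at (374,241). The yellow tin at (377,165) and the turquoise one at (409,167) are the look-alikes. So amber is the (610,-326) report and plum the (622,-177) one. Next I measure the plate and mould angles and refine the tin positions.

```bash
python3 - <<'E'
from h import *
def o(n,k=0):
    m=finder.outline_of('top',n); return [(d['conf'],d['pixels'].astype(np.uint8)) for d in m]
snap('top')
for n,z in [('mould',20),('plate',5)]:
    c,m=o(n)[0]
    cs=max(cv2.findContours(m,cv2.RETR_EXTERNAL,cv2.CHAIN_APPROX_NONE)[0],key=cv2.contourArea).reshape(-1,2)
    P=backproj('top',cs,z)[:,:2].astype(np.float32)
    r=cv2.minAreaRect(P); print(n,c,r,cv2.boxPoints(r).round().tolist())
for n in ['tin_cream','tin_amber','tin_plum']:
    for c,m in o(n):
        ys,xs=np.nonzero(m); print(n,c,backproj('top',[(xs.mean(),ys.mean())],30).round(),len(xs))
for n in ['lane_end','lane_mouth','plate','pad','mould']:
    print(n,[np.round(d['position'],1).tolist() for d in finder.spot_point('top',n)][:1])
snap('scene')
for n in ['lane_end','lane_mouth','plate','pad','mould','tin_cream','tin_amber','tin_plum']:
    print('S',n,[np.round(d['position'],1).tolist() for d in finder.spot_point('scene',n)][:2])
E
```

```text
mould 0.85 ((473.962890625, -186.31886291503906), (110.92855072021484, 99.66109466552734), 5.301858901977539) [[414.0, -142.0], [423.0, -241.0], [534.0, -231.0], [525.0, -132.0]]
plate 0.96 ((527.6016235351562, 161.9684295654297), (275.4035339355469, 264.3597717285156), 82.34866333007812) [[378.0, 43.0], [640.0, 8.0], [677.0, 281.0], [415.0, 316.0]]
tin_cream 0.74 [[657. -63.  30.]] 295
tin_amber 0.7 [[ 607. -322.   30.]] 324
tin_amber 0.55 [[ 711. -302.   30.]] 318
tin_plum 0.52 [[ 718. -200.   30.]] 308
tin_plum 0.16 [[523. 153.  30.]] 6410
lane_end [[624.7, 253.1, 9.2]]
lane_mouth [[596.8, 50.7, 3.2]]
plate [[526.1, 159.1, 2.7]]
pad [[488.6, 221.0, 5.7]]
mould [[478.2, -188.5, -2.1]]
S lane_end [[623.2, 256.2, 5.5]]
S lane_mouth [[594.9, 46.3, 4.3]]
S plate [[523.4, 164.8, -3.5]]
S pad [[489.0, 222.3, 5.1], [621.0, 258.5, 5.2]]
S mould [[479.6, -184.8, -0.3], [655.6, -65.8, -2.8]]
S tin_cream [[659.5, -67.0, -3.1]]
S tin_amber [[609.0, -323.6, -0.8], [711.0, -305.0, -1.1]]
S tin_plum [[622.1, -173.3, 1.7], [716.8, -197.9, 3.7]]
```

```bash
python3 -m handwheel '[{"dx":0.26,"dy":-0.15,"roll":26.65,"gripper":0.085},{"dx":0.26,"dy":-0.15,"roll":26.65,"gripper":0.085},{"dx":0.26,"dy":-0.15,"roll":26.65,"gripper":0.085},{"dx":0.26,"dy":-0.15,"roll":26.65,"gripper":0.085},{"dx":0.26,"dy":-0.15,"roll":26.65,"gripper":0.085},{"dx":0.26,"dy":-0.15,"roll":26.65,"gripper":0.085},{"dx":0.26,"dy":-0.15,"roll":26.65,"gripper":0.085},{"dx":0.26,"dy":-0.15,"roll":26.65,"gripper":0.085}]'
cat >> h.py <<'E'
C=np.array([525,163.]);A=np.deg2rad(-7.7);ex=np.array([np.cos(A),np.sin(A)]);ey=np.array([-np.sin(A),np.cos(A)])
def pl(X): d=np.array(X[:2])-C; return np.array([d@ex,d@ey]).round(1)
def where():
    from scipy.spatial.transform import Rotation as R
    s=readout.get_state();M=R.from_rotvec(s['tool_rot']).as_matrix()
    print('t %.2f plate'%s['t'],pl(s['ee_pos']),'z %.1f'%s['ee_pos'][2],'toolx deg %.2f'%np.rad2deg(np.arctan2(M[1,0],M[0,0])),'w %.1f'%s['width'],'F',np.round(s['wrist_force'],1),'j7 %.2f'%s['joint_pos'][6])
E
python3 -c "
from h import *;where()
for n,X in dict(cream=(659,-65),plum=(622,-175),amber=(608,-324),mould=(476,-186),tape=(456,-404),carton=(750,36),yellow=(718,-202),teal=(712,-304)).items(): print(n,pl(X))"
```

```text
t 1.65 plate [-218.1 -790.5] z 242.3 toolx deg 18.95 w 85.1 F [ 0.4 -0.3 -0.6] j7 -0.11
cream [ 163.3 -208. ]
plum [ 141.4 -322. ]
amber [ 147.5 -471.5]
mould [  -1.8 -352.4]
tape [   7.6 -571.1]
carton [240.  -95.7]
yellow [ 240.2 -335.8]
teal [ 247.9 -437.7]validation failed for argument at $[0]...
```

```bash
python3 -m handwheel '[{"dx":0.26,"dy":-0.15,"dz":0,"roll":26.65,"gripper":0.085},{"dx":0.26,"dy":-0.15,"dz":0,"roll":26.65,"gripper":0.085},{"dx":0.26,"dy":-0.15,"dz":0,"roll":26.65,"gripper":0.085},{"dx":0.26,"dy":-0.15,"dz":0,"roll":26.65,"gripper":0.085},{"dx":0.26,"dy":-0.15,"dz":0,"roll":26.65,"gripper":0.085},{"dx":0.26,"dy":-0.15,"dz":0,"roll":26.65,"gripper":0.085},{"dx":0.26,"dy":-0.15,"dz":0,"roll":26.65,"gripper":0.085},{"dx":0.26,"dy":-0.15,"dz":0,"roll":26.65,"gripper":0.085}]'; python3 -c "
from h import *;where()"
```

```text
t: 2.32
ee_pos: [404.4, -359.6, 242.4]
tool_rot: [-3.133, 0.201, -0.003]
wrist_force: [0.5, 1.0, 0.7]
width: 84.7
grasp_force: 0.0
t 2.32 plate [ -49.5 -534.1] z 242.4 toolx deg -7.33 w 84.7 F [0.5 1.  0.7] j7 -1.08
```

```bash
python3 -m handwheel '[{"dx":0.155,"dy":-0.24,"dz":0,"roll":0,"gripper":0.085},{"dx":0.155,"dy":-0.24,"dz":0,"roll":0,"gripper":0.085},{"dx":0.155,"dy":-0.24,"dz":0,"roll":0,"gripper":0.085},{"dx":0.155,"dy":-0.24,"dz":0,"roll":0,"gripper":0.085},{"dx":0.155,"dy":-0.24,"dz":0,"roll":0,"gripper":0.085},{"dx":0.155,"dy":-0.24,"dz":0,"roll":0,"gripper":0.085},{"dx":0.155,"dy":-0.24,"dz":0,"roll":0,"gripper":0.085},{"dx":0.155,"dy":-0.24,"dz":0,"roll":0,"gripper":0.085}]'; python3 -m handwheel '[{"dx":0.03,"dy":-0.045,"dz":0.0,"roll":0,"gripper":0.085},{"dx":0.061,"dy":-0.092,"dz":0.0,"roll":0,"gripper":0.085},{"dx":0.061,"dy":-0.092,"dz":0.04,"roll":0,"gripper":0.085},{"dx":0.061,"dy":-0.092,"dz":0.08,"roll":0,"gripper":0.085},{"dx":0.061,"dy":-0.092,"dz":0.1,"roll":0,"gripper":0.085},{"dx":0.061,"dy":-0.092,"dz":0.1,"roll":0,"gripper":0.085}]'
python3 - <<'E'
from h import *
where();snap('wrist','w1');where()
for n in ['tin_cream','tin_plum','lane_mouth']:
    print(n,[(np.round(d['position']).tolist(),pl(d['position']).tolist(),round(d['conf'],2)) for d in finder.spot_point('wrist',n)])
E
```

```text
t: 2.98
ee_pos: [589.8, -140.5, 241.9]
tool_rot: [-3.132, 0.198, -0.002]
wrist_force: [-0.4, 0.5, 0.8]
width: 85.4
grasp_force: 0.0
t: 3.48
ee_pos: [656.1, -64.2, 136.9]
tool_rot: [3.134, -0.209, -0.012]
wrist_force: [-0.5, -0.2, 0.4]
width: 85.0
grasp_force: 0.0
t 3.48 plate [ 160.4 -207.6] z 136.9 toolx deg -7.64 w 85.0 F [-0.5 -0.2  0.4] j7 -1.74
t 3.53 plate [ 161.8 -208. ] z 140.3 toolx deg -7.69 w 85.2 F [0.9 0.2 0.9] j7 -1.74
tin_cream [([660.0, -60.0, 2.0], [163.5, -203.3], 0.96)]
tin_plum [([626.0, -173.0, -0.0], [145.3, -319.4], 0.79), ([722.0, -202.0, -1.0], [244.5, -334.8], 0.75)]
lane_mouth [([599.0, 51.0, 3.0], [88.6, -101.1], 0.6)]
```

View pics/w1.png

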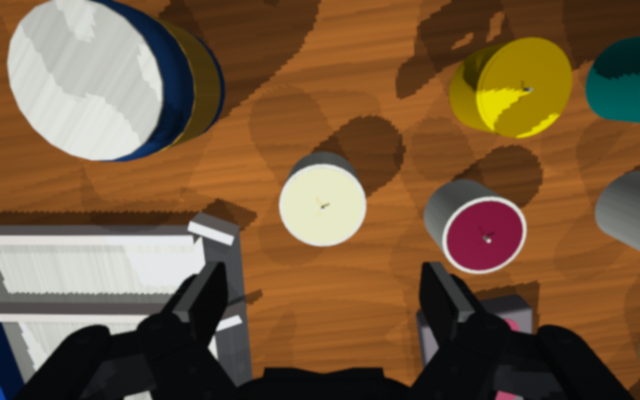

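The wrist picture shows the cream tin at (323,205), midway between the open fingers and clear on both sides, so I descend onto it. Plum is at (484,235) and the flared lane mouth is at left around (215,230)-(230,325).

```bash
python3 -m handwheel '[{"dx":0,"dy":-0.002,"dz":0.04,"roll":0,"gripper":0.085},{"dx":0,"dy":-0.002,"dz":0.08,"roll":0,"gripper":0.085},{"dx":0,"dy":-0.002,"dz":0.105,"roll":0,"gripper":0.085},{"dx":0,"dy":-0.002,"dz":0.118,"roll":0,"gripper":0.085},{"dx":0,"dy":-0.002,"dz":0.118,"roll":0,"gripper":0.085},{"dx":0,"dy":-0.002,"dz":0.118,"roll":0,"gripper":0.06},{"dx":0,"dy":-0.002,"dz":0.118,"roll":0,"gripper":0.058},{"dx":0,"dy":-0.002,"dz":0.118,"roll":0,"gripper":0.058}]'; python3 -m handwheel '[{"dx":0,"dy":0,"dz":0,"roll":0,"gripper":0.058},{"dx":0,"dy":0,"dz":0,"roll":0,"gripper":0.058},{"dx":0,"dy":0,"dz":0,"roll":0,"gripper":0.058}]'; python3 -c "
from h import *;where()"
```

```text
t: 4.35
ee_pos: [660.4, -63.0, 27.2]
tool_rot: [3.134, -0.211, 0.005]
wrist_force: [0.0, 0.4, 7.3]
width: 58.8
grasp_force: 48.0
t: 4.6
ee_pos: [660.5, -63.0, 27.2]
tool_rot: [3.134, -0.211, 0.006]
wrist_force: [-1.3, -0.5, 9.8]
width: 59.1
grasp_force: 48.0
t 4.60 plate [ 164.5 -205.9] z 27.2 toolx deg -7.72 w 59.1 F [-1.3 -0.5  9.8] j7 -1.76
```

```bash
python3 -m handwheel '[{"dx":-0.01,"dy":-0.002,"dz":0,"roll":0,"gripper":0.058},{"dx":-0.022,"dy":-0.004,"dz":0,"roll":0,"gripper":0.058},{"dx":-0.036,"dy":-0.006,"dz":0,"roll":0,"gripper":0.058},{"dx":-0.05,"dy":-0.009,"dz":0,"roll":0,"gripper":0.058},{"dx":-0.064,"dy":-0.012,"dz":0,"roll":0,"gripper":0.058},{"dx":-0.074,"dy":-0.015,"dz":0,"roll":0,"gripper":0.058},{"dx":-0.079,"dy":-0.015,"dz":0,"roll":0,"gripper":0.058},{"dx":-0.079,"dy":-0.015,"dz":0,"roll":0,"gripper":0.058}]'; python3 -c "
from h import *;where()
snap('wrist','w2');
for n in ['tin_cream','lane_mouth','plate','lane_end']:
    print(n,[(np.round(d['position']).tolist(),pl(d['position']).tolist(),round(d['conf'],2)) for d in finder.spot_point('wrist',n)])"
```

```text
t: 5.27
ee_pos: [584.0, -36.7, 27.1]
tool_rot: [-3.134, 0.21, -0.007]
wrist_force: [-4.1, 4.1, 16.7]
width: 58.7
grasp_force: 49.8
t 5.27 plate [  85.3 -190. ] z 27.1 toolx deg -7.67 w 58.7 F [-4.1  4.1 16.7] j7 -1.81
tin_cream [([582.0, -37.0, 4.0], [83.3, -190.2], 0.61)]
lane_mouth [([596.0, 51.0, 3.0], [85.9, -101.7], 0.83)]
plate [([525.0, 164.0, -3.0], [-0.1, 0.6], 0.62)]
lane_end []
```

View pics/w2.png

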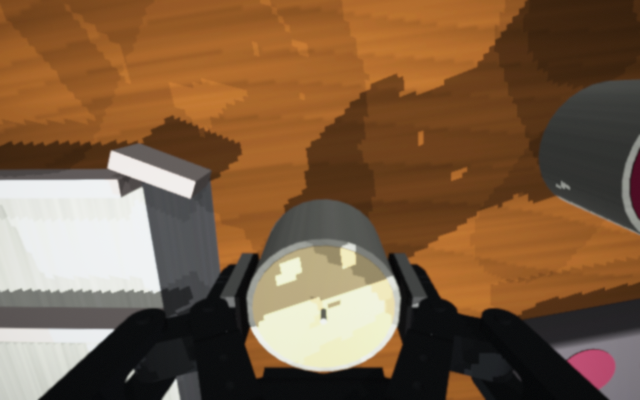

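The wrist picture shows the cream tin held at (322,305), square to the lane. The flared rail end is at left (110-210,150-190), and the measured mouth agrees with my plate frame. I loosen the grip to a cage and push up the ramp.

```bash
python3 -m handwheel '[{"dx":0,"dy":0,"dz":0,"roll":0,"gripper":0.064},{"dx":0,"dy":0,"dz":0,"roll":0,"gripper":0.064},{"dx":0,"dy":-0.007,"dz":0,"roll":0,"gripper":0.064},{"dx":0,"dy":-0.015,"dz":0,"roll":0,"gripper":0.064},{"dx":0,"dy":-0.024,"dz":0,"roll":0,"gripper":0.064},{"dx":0,"dy":-0.033,"dz":0,"roll":0,"gripper":0.064},{"dx":0,"dy":-0.042,"dz":0,"roll":0,"gripper":0.064},{"dx":0,"dy":-0.05,"dz":0,"roll":0,"gripper":0.064}]'; python3 -m handwheel '[{"dx":0,"dy":-0.009,"dz":0,"roll":0,"gripper":0.064},{"dx":0,"dy":-0.018,"dz":0,"roll":0,"gripper":0.064},{"dx":0,"dy":-0.027,"dz":0,"roll":0,"gripper":0.064},{"dx":0,"dy":-0.036,"dz":0,"roll":0,"gripper":0.064},{"dx":0,"dy":-0.045,"dz":0,"roll":0,"gripper":0.064},{"dx":0,"dy":-0.054,"dz":0,"roll":0,"gripper":0.064},{"dx":0,"dy":-0.06,"dz":0,"roll":0,"gripper":0.064},{"dx":0,"dy":-0.06,"dz":0,"roll":0,"gripper":0.064}]'; python3 -c "
from h import *;where()
snap('wrist','w3');
for n in ['tin_cream','lane_mouth']:
    print(n,[(np.round(d['position']).tolist(),pl(d['position']).tolist(),round(d['conf'],2)) for d in finder.spot_point('wrist',n)])"
```

```text
t: 6.18
ee_pos: [589.5, 13.6, 24.3]
tool_rot: [-3.134, 0.21, 0.0]
wrist_force: [-0.3, -2.4, 1.7]
width: 64.1
grasp_force: 1.3
t: 6.85
ee_pos: [597.5, 73.7, 24.3]
tool_rot: [-3.134, 0.208, -0.0]
wrist_force: [0.2, -0.4, 0.2]
width: 63.9
grasp_force: 0.0
t 6.85 plate [ 83.8 -78.8] z 24.3 toolx deg -7.60 w 63.9 F [ 0.2 -0.4  0.2] j7 -1.97
tin_cream [([598.0, 73.0, 10.0], [84.3, -79.7], 0.68)]
lane_mouth []
```

View pics/w3.png

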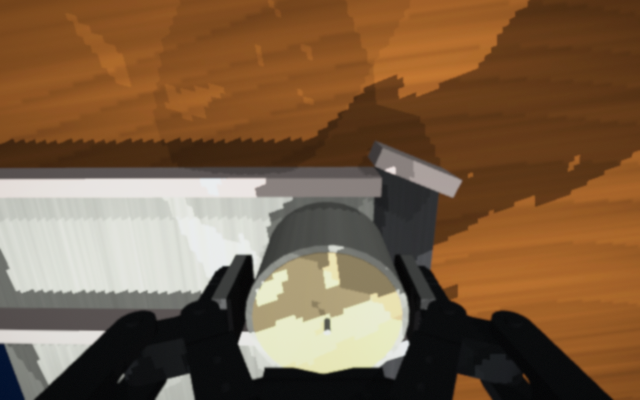

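The wrist picture shows the tin at (327,310), standing between the straight rails and past the ramp. I push it on, release, and go to plum.

```bash
python3 -m handwheel '[{"dx":0,"dy":-0.009,"dz":0,"roll":0,"gripper":0.064},{"dx":0,"dy":-0.021,"dz":0,"roll":0,"gripper":0.064},{"dx":0,"dy":-0.033,"dz":0,"roll":0,"gripper":0.064},{"dx":0,"dy":-0.045,"dz":0,"roll":0,"gripper":0.064},{"dx":0,"dy":-0.057,"dz":0,"roll":0,"gripper":0.064},{"dx":0,"dy":-0.069,"dz":0,"roll":0,"gripper":0.064},{"dx":0,"dy":-0.081,"dz":0,"roll":0,"gripper":0.064},{"dx":0,"dy":-0.09,"dz":0,"roll":0,"gripper":0.064}]'; python3 -m handwheel '[{"dx":0,"dy":0,"dz":0,"roll":0,"gripper":0.075},{"dx":0,"dy":0,"dz":0,"roll":0,"gripper":0.075},{"dx":0,"dy":0,"dz":-0.02,"roll":0,"gripper":0.075},{"dx":0,"dy":0,"dz":-0.055,"roll":0,"gripper":0.085},{"dx":0,"dy":0,"dz":-0.09,"roll":0,"gripper":0.085},{"dx":0,"dy":0,"dz":-0.115,"roll":0,"gripper":0.085},{"dx":0,"dy":0.03,"dz":-0.115,"roll":0,"gripper":0.085},{"dx":0,"dy":0.07,"dz":-0.115,"roll":0,"gripper":0.085}]'
python3 -c "
from h import *;where()"; python3 -m handwheel '[{"dx":0.008,"dy":0.041,"dz":0,"roll":0,"gripper":0.085},{"dx":0.016,"dy":0.082,"dz":0,"roll":0,"gripper":0.085},{"dx":0.024,"dy":0.12,"dz":0,"roll":0,"gripper":0.085},{"dx":0.032,"dy":0.16,"dz":0,"roll":0,"gripper":0.085},{"dx":0.04,"dy":0.20,"dz":0,"roll":0,"gripper":0.085},{"dx":0.048,"dy":0.24,"dz":0,"roll":0,"gripper":0.085},{"dx":0.058,"dy":0.262,"dz":0,"roll":0,"gripper":0.085},{"dx":0.058,"dy":0.262,"dz":0,"roll":0,"gripper":0.085}]'
python3 -c "
from h import *;where();snap('wrist');where()
for n in ['tin_plum','tin_cream']:
    print(n,[(pl(d['position']).tolist(),round(d['conf'],2)) for d in finder.spot_point('wrist',n)])
snap('top');print([(pl(d['position']).tolist(),round(d['conf'],2)) for d in finder.spot_point('top','tin_cream')])"
```

```text
t: 7.67
ee_pos: [609.6, 162.9, 24.3]
tool_rot: [-3.134, 0.209, -0.0]
wrist_force: [-0.2, -0.9, 1.8]
width: 64.3
grasp_force: 0.8
t: 8.33
ee_pos: [600.7, 93.5, 141.0]
tool_rot: [-3.133, 0.205, -0.005]
wrist_force: [0.8, -1.0, -0.8]
width: 84.9
grasp_force: 0.0
t 8.33 plate [ 84.4 -58.7] z 141.0 toolx deg -7.47 w 84.9 F [ 0.8 -1.  -0.8] j7 -1.97
t: 9.0
ee_pos: [621.7, -183.8, 139.2]
tool_rot: [3.131, -0.223, 0.0]
wrist_force: [-0.0, -0.4, 0.4]
width: 85.4
grasp_force: 0.0
t 9.00 plate [ 142.3 -330.7] z 139.2 toolx deg -8.15 w 85.4 F [-0.  -0.4  0.4] j7 -1.54
t 9.05 plate [ 141.8 -327.2] z 139.1 toolx deg -8.02 w 85.2 F [-0.7 -0.  -0.6] j7 -1.54
tin_plum [([241.0, -335.5], 0.81), ([143.4, -319.9], 0.67)]
tin_cream [([143.5, -321.8], 0.53)]
[([83.4, 12.6], 0.69)]
```

```bash
python3 -m handwheel '[{"dx":0.001,"dy":-0.002,"dz":0.04,"roll":0,"gripper":0.085},{"dx":0.001,"dy":-0.002,"dz":0.08,"roll":0,"gripper":0.085},{"dx":0.001,"dy":-0.002,"dz":0.105,"roll":0,"gripper":0.085},{"dx":0.001,"dy":-0.002,"dz":0.115,"roll":0,"gripper":0.085},{"dx":0.001,"dy":-0.002,"dz":0.115,"roll":0,"gripper":0.085},{"dx":0.001,"dy":-0.002,"dz":0.115,"roll":0,"gripper":0.06},{"dx":0.001,"dy":-0.002,"dz":0.115,"roll":0,"gripper":0.058},{"dx":0.001,"dy":-0.002,"dz":0.115,"roll":0,"gripper":0.058}]'; python3 -c "
from h import *;where()"
```

```text
t: 9.92
ee_pos: [624.9, -174.3, 26.7]
tool_rot: [3.134, -0.211, 0.005]
wrist_force: [-0.7, -0.2, 4.9]
width: 58.6
grasp_force: 48.5
t 9.92 plate [ 144.2 -320.8] z 26.7 toolx deg -7.70 w 58.6 F [-0.7 -0.2  4.9] j7 -1.55
```

```bash
python3 -m handwheel '[{"dx":-0.006,"dy":-0.012,"dz":0,"roll":0,"gripper":0.058},{"dx":-0.015,"dy":-0.032,"dz":0,"roll":0,"gripper":0.058},{"dx":-0.025,"dy":-0.055,"dz":0,"roll":0,"gripper":0.058},{"dx":-0.035,"dy":-0.078,"dz":0,"roll":0,"gripper":0.058},{"dx":-0.045,"dy":-0.1,"dz":0,"roll":0,"gripper":0.058},{"dx":-0.054,"dy":-0.12,"dz":0,"roll":0,"gripper":0.058},{"dx":-0.059,"dy":-0.131,"dz":0,"roll":0,"gripper":0.058},{"dx":-0.059,"dy":-0.131,"dz":0,"roll":0,"gripper":0.058}]';python3 -c "
from h import *;where()"; python3 -m handwheel '[{"dx":0,"dy":0,"dz":0,"roll":0,"gripper":0.064},{"dx":0,"dy":0,"dz":0,"roll":0,"gripper":0.064},{"dx":0,"dy":-0.007,"dz":0,"roll":0,"gripper":0.064},{"dx":0,"dy":-0.015,"dz":0,"roll":0,"gripper":0.064},{"dx":0,"dy":-0.024,"dz":0,"roll":0,"gripper":0.064},{"dx":0,"dy":-0.033,"dz":0,"roll":0,"gripper":0.064},{"dx":0,"dy":-0.042,"dz":0,"roll":0,"gripper":0.064},{"dx":0,"dy":-0.05,"dz":0,"roll":0,"gripper":0.064}]'; python3 -m handwheel '[{"dx":0,"dy":-0.009,"dz":0,"roll":0,"gripper":0.064},{"dx":0,"dy":-0.018,"dz":0,"roll":0,"gripper":0.064},{"dx":0,"dy":-0.027,"dz":0,"roll":0,"gripper":0.064},{"dx":0,"dy":-0.036,"dz":0,"roll":0,"gripper":0.064},{"dx":0,"dy":-0.045,"dz":0,"roll":0,"gripper":0.064},{"dx":0,"dy":-0.054,"dz":0,"roll":0,"gripper":0.064},{"dx":0,"dy":-0.062,"dz":0,"roll":0,"gripper":0.064},{"dx":0,"dy":-0.062,"dz":0,"roll":0,"gripper":0.064}]'; python3 -c "
from h import *;where()
snap('wrist');
for n in ['tin_plum']:
    print(n,[(pl(d['position']).tolist(),d['position'][2],round(d['conf'],2)) for d in finder.spot_point('wrist',n)])"
```

```text
t: 10.58
ee_pos: [583.8, -33.1, 26.7]
tool_rot: [-3.133, 0.206, -0.005]
wrist_force: [-2.5, 6.7, 9.9]
width: 58.9
grasp_force: 49.9
t 10.58 plate [  84.5 -186.5] z 26.7 toolx deg -7.52 w 58.9 F [-2.5  6.7  9.9] j7 -1.75
t: 11.25
ee_pos: [589.9, 14.2, 24.4]
tool_rot: [3.134, -0.21, 0.001]
wrist_force: [0.3, -5.9, 3.7]
width: 64.0
grasp_force: 2.7
t: 11.92
ee_pos: [597.9, 77.2, 24.2]
tool_rot: [-3.134, 0.208, 0.0]
wrist_force: [-0.1, -0.6, -0.3]
width: 64.1
grasp_force: 0.0
t 11.92 plate [ 83.7 -75.2] z 24.2 toolx deg -7.58 w 64.1 F [-0.1 -0.6 -0.3] j7 -1.91
tin_plum [([89.8, -78.0], 2.7, 0.92)]
```

```bash
python3 -m handwheel '[{"dx":0.001,"dy":0,"dz":0,"roll":0,"gripper":0.075},{"dx":0.001,"dy":0,"dz":0,"roll":0,"gripper":0.075},{"dx":0.001,"dy":0,"dz":-0.03,"roll":0,"gripper":0.075},{"dx":0.001,"dy":0,"dz":-0.06,"roll":0,"gripper":0.075},{"dx":0.001,"dy":0.03,"dz":-0.065,"roll":0,"gripper":0.0},{"dx":0.001,"dy":0.06,"dz":-0.065,"roll":0,"gripper":0.0},{"dx":0.001,"dy":0.063,"dz":-0.065,"roll":0,"gripper":0.0},{"dx":0.001,"dy":0.063,"dz":-0.065,"roll":0,"gripper":0.0}]';python3 -m handwheel '[{"dx":0.001,"dy":0,"dz":0,"roll":0,"gripper":0.0},{"dx":0.001,"dy":0,"dz":0,"roll":0,"gripper":0.0},{"dx":0.001,"dy":0,"dz":0.035,"roll":0,"gripper":0.0},{"dx":0.001,"dy":0,"dz":0.06,"roll":0,"gripper":0.0},{"dx":0.001,"dy":0,"dz":0.063,"roll":0,"gripper":0.0},{"dx":0.001,"dy":0,"dz":0.063,"roll":0,"gripper":0.0}]'; python3 -c "
from h import *;where()"
```

```text
t: 12.68
ee_pos: [590.2, 9.3, 89.6]
tool_rot: [3.133, -0.217, 0.0]
wrist_force: [-0.0, 0.3, -0.0]
width: 26.6
grasp_force: 0.0
t: 13.18
ee_pos: [590.5, 12.7, 25.1]
tool_rot: [3.134, -0.209, -0.005]
wrist_force: [0.7, 0.4, 1.0]
width: -0.3
grasp_force: 0.0
t 13.18 plate [  85.  -140.1] z 25.1 toolx deg -7.64 w -0.3 F [0.7 0.4 1. ] j7 -1.82
```

Push dy from -140 to about -37.

```bash
python3 -m handwheel '[{"dx":0,"dy":-0.008,"dz":0,"roll":0,"gripper":0.0},{"dx":0,"dy":-0.016,"dz":0,"roll":0,"gripper":0.0},{"dx":0,"dy":-0.024,"dz":0,"roll":0,"gripper":0.0},{"dx":0,"dy":-0.032,"dz":0,"roll":0,"gripper":0.0},{"dx":0,"dy":-0.040,"dz":0,"roll":0,"gripper":0.0},{"dx":0,"dy":-0.048,"dz":0,"roll":0,"gripper":0.0},{"dx":0,"dy":-0.056,"dz":0,"roll":0,"gripper":0.0},{"dx":0,"dy":-0.064,"dz":0,"roll":0,"gripper":0.0}]';python3 -m handwheel '[{"dx":0,"dy":-0.008,"dz":0,"roll":0,"gripper":0.0},{"dx":0,"dy":-0.016,"dz":0,"roll":0,"gripper":0.0},{"dx":0,"dy":-0.024,"dz":0,"roll":0,"gripper":0.0},{"dx":0,"dy":-0.032,"dz":0,"roll":0,"gripper":0.0},{"dx":0,"dy":-0.039,"dz":0,"roll":0,"gripper":0.0},{"dx":0,"dy":-0.039,"dz":0,"roll":0,"gripper":0.0}]'; python3 -c "
from h import *;where();snap('wrist','w4');
for n in ['tin_plum','tin_cream']:
    print(n,[(pl(d['position']).tolist(),d['position'][2],round(d['conf'],2)) for d in finder.spot_point('wrist',n)])"
```

```text
t: 13.85
ee_pos: [600.5, 75.7, 26.6]
tool_rot: [3.134, -0.211, 0.001]
wrist_force: [2.4, -6.3, 4.1]
width: 0.1
grasp_force: 3.1
t: 14.35
ee_pos: [605.4, 116.0, 26.4]
tool_rot: [-3.134, 0.209, -0.001]
wrist_force: [0.1, 0.3, -0.2]
width: -0.1
grasp_force: 0.0
t 14.35 plate [ 85.9 -35.8] z 26.4 toolx deg -7.61 w -0.1 F [ 0.1  0.3 -0.2] j7 -1.96
tin_plum [([88.0, 11.0], 4.6, 0.59)]
tin_cream [([82.9, 67.8], 8.2, 0.64)]
```

View pics/w4.png

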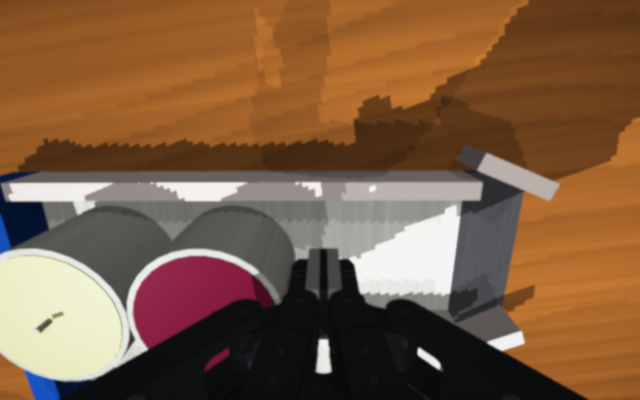

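The wrist picture shows cream (65,320) and plum (210,320) in single file between the rails, upright and near the stop. Amber next.

```bash
python3 -m handwheel '[{"dx":0,"dy":0.008,"dz":-0.03,"roll":0,"gripper":0.0},{"dx":0,"dy":0.02,"dz":-0.068,"roll":0,"gripper":0.0},{"dx":0.005,"dy":0.05,"dz":-0.09,"roll":0,"gripper":0.085},{"dx":0.01,"dy":0.085,"dz":-0.11,"roll":0,"gripper":0.085},{"dx":0.015,"dy":0.125,"dz":-0.115,"roll":0,"gripper":0.085},{"dx":0.02,"dy":0.165,"dz":-0.115,"roll":0,"gripper":0.085},{"dx":0.025,"dy":0.205,"dz":-0.115,"roll":0,"gripper":0.085},{"dx":0.03,"dy":0.24,"dz":-0.115,"roll":0,"gripper":0.085}]';python3 -m handwheel '[{"dx":0.005,"dy":0.038,"dz":0,"roll":0,"gripper":0.085},{"dx":0.01,"dy":0.078,"dz":0,"roll":0,"gripper":0.085},{"dx":0.015,"dy":0.118,"dz":0,"roll":0,"gripper":0.085},{"dx":0.02,"dy":0.155,"dz":0,"roll":0,"gripper":0.085},{"dx":0.027,"dy":0.18,"dz":0,"roll":0,"gripper":0.085},{"dx":0.0316,"dy":0.196,"dz":0,"roll":0,"gripper":0.085},{"dx":0.0316,"dy":0.196,"dz":0,"roll":0,"gripper":0.085},{"dx":0.0316,"dy":0.196,"dz":0,"roll":0,"gripper":0.085}]'; python3 -c "
from h import *;where();snap('wrist');
for n in ['tin_amber']:
    print(n,[(pl(d['position']).tolist(),d['position'][2],round(d['conf'],2)) for d in finder.spot_point('wrist',n)])
where()"
```

```text
t: 15.17
ee_pos: [602.0, -130.8, 141.6]
tool_rot: [3.134, -0.213, 0.0]
wrist_force: [1.1, -0.4, -0.3]
width: 72.6
grasp_force: 0.0
t: 15.83
ee_pos: [607.2, -327.0, 140.8]
tool_rot: [-3.134, 0.214, 0.001]
wrist_force: [0.1, 1.0, -0.2]
width: 85.0
grasp_force: 0.0
t 15.83 plate [ 147.1 -474.5] z 140.8 toolx deg -7.80 w 85.0 F [ 0.1  1.  -0.2] j7 -1.28
tin_amber [([249.7, -439.5], -2.1, 0.93)]
t 15.93 plate [ 147.4 -472.6] z 141.1 toolx deg -7.65 w 85.0 F [-0.1  0.2  0.7] j7 -1.28
```

```bash
python3 -m handwheel '[{"dx":0.0,"dy":0,"dz":0.04,"roll":0,"gripper":0.085},{"dx":0.0,"dy":0,"dz":0.08,"roll":0,"gripper":0.085},{"dx":0.0,"dy":0,"dz":0.105,"roll":0,"gripper":0.085},{"dx":0.0,"dy":0,"dz":0.116,"roll":0,"gripper":0.085},{"dx":0.0,"dy":0,"dz":0.116,"roll":0,"gripper":0.085},{"dx":0.0,"dy":0,"dz":0.116,"roll":0,"gripper":0.06},{"dx":0.0,"dy":0,"dz":0.116,"roll":0,"gripper":0.058},{"dx":0.0,"dy":0,"dz":0.116,"roll":0,"gripper":0.058}]'; python3 -c "
from h import *;where();snap('wrist','w5')"
```

```text
t: 16.6
ee_pos: [609.0, -326.5, 27.9]
tool_rot: [3.134, -0.211, 0.004]
wrist_force: [0.0, 1.3, 4.2]
width: 58.7
grasp_force: 47.6
t 16.60 plate [ 148.8 -473.8] z 27.9 toolx deg -7.69 w 58.7 F [0.  1.3 4.2] j7 -1.28
```

View pics/w5.png

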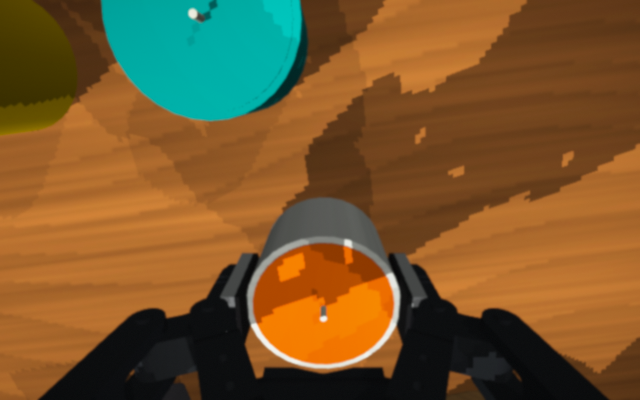

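The wrist picture shows the amber tin gripped at (323,303), with turquoise and yellow untouched above. I slide it to the mouth and up into the lane.

```bash
python3 -m handwheel '[{"dx":-0.003,"dy":-0.012,"dz":0,"roll":0,"gripper":0.058},{"dx":-0.007,"dy":-0.03,"dz":0,"roll":0,"gripper":0.058},{"dx":-0.012,"dy":-0.05,"dz":0,"roll":0,"gripper":0.058},{"dx":-0.017,"dy":-0.07,"dz":0,"roll":0,"gripper":0.058},{"dx":-0.022,"dy":-0.092,"dz":0,"roll":0,"gripper":0.058},{"dx":-0.027,"dy":-0.114,"dz":0,"roll":0,"gripper":0.058},{"dx":-0.031,"dy":-0.13,"dz":0,"roll":0,"gripper":0.058},{"dx":-0.033,"dy":-0.142,"dz":0,"roll":0,"gripper":0.058}]';python3 -m handwheel '[{"dx":-0.004,"dy":-0.02,"dz":0,"roll":0,"gripper":0.058},{"dx":-0.009,"dy":-0.042,"dz":0,"roll":0,"gripper":0.058},{"dx":-0.014,"dy":-0.064,"dz":0,"roll":0,"gripper":0.058},{"dx":-0.019,"dy":-0.088,"dz":0,"roll":0,"gripper":0.058},{"dx":-0.024,"dy":-0.11,"dz":0,"roll":0,"gripper":0.058},{"dx":-0.028,"dy":-0.13,"dz":0,"roll":0,"gripper":0.058},{"dx":-0.030,"dy":-0.142,"dz":0,"roll":0,"gripper":0.058},{"dx":-0.030,"dy":-0.142,"dz":0,"roll":0,"gripper":0.058}]';python3 -c "
from h import *;where();snap('wrist')
print([(pl(d['position']).tolist(),d['position'][2],round(d['conf'],2)) for d in finder.spot_point('wrist','tin_amber')])"
```

```text
t: 17.32
ee_pos: [595.4, -180.4, 27.8]
tool_rot: [3.133, -0.21, 0.006]
wrist_force: [1.3, -5.3, 7.7]
width: 58.6
grasp_force: 48.4
t: 17.98
ee_pos: [585.0, -33.3, 27.8]
tool_rot: [-3.133, 0.206, -0.006]
wrist_force: [-1.0, 10.5, 15.9]
width: 58.8
grasp_force: 49.4
t 17.98 plate [  85.7 -186.5] z 27.8 toolx deg -7.54 w 58.8 F [-1.  10.5 15.9] j7 -1.68
[([86.9, -186.9], 1.0, 0.97)]
```

```bash
python3 -m handwheel '[{"dx":0,"dy":0,"dz":0,"roll":0,"gripper":0.064},{"dx":0,"dy":0,"dz":0,"roll":0,"gripper":0.064},{"dx":0,"dy":-0.007,"dz":0,"roll":0,"gripper":0.064},{"dx":0,"dy":-0.015,"dz":0,"roll":0,"gripper":0.064},{"dx":0,"dy":-0.024,"dz":0,"roll":0,"gripper":0.064},{"dx":0,"dy":-0.033,"dz":0,"roll":0,"gripper":0.064},{"dx":0,"dy":-0.042,"dz":0,"roll":0,"gripper":0.064},{"dx":0,"dy":-0.05,"dz":0,"roll":0,"gripper":0.064}]'; python3 -m handwheel '[{"dx":0,"dy":-0.009,"dz":0,"roll":0,"gripper":0.064},{"dx":0,"dy":-0.018,"dz":0,"roll":0,"gripper":0.064},{"dx":0,"dy":-0.027,"dz":0,"roll":0,"gripper":0.064},{"dx":0,"dy":-0.036,"dz":0,"roll":0,"gripper":0.064},{"dx":0,"dy":-0.045,"dz":0,"roll":0,"gripper":0.064},{"dx":0,"dy":-0.054,"dz":0,"roll":0,"gripper":0.064},{"dx":0,"dy":-0.06,"dz":0,"roll":0,"gripper":0.064},{"dx":0,"dy":-0.06,"dz":0,"roll":0,"gripper":0.064}]'; python3 -c "
from h import *;where()"; python3 -m handwheel '[{"dx":0.0,"dy":0,"dz":0,"roll":0,"gripper":0.075},{"dx":0.0,"dy":0,"dz":0,"roll":0,"gripper":0.075},{"dx":0.0,"dy":0,"dz":-0.03,"roll":0,"gripper":0.075},{"dx":0.0,"dy":0,"dz":-0.06,"roll":0,"gripper":0.075},{"dx":0.0,"dy":0.03,"dz":-0.065,"roll":0,"gripper":0.0},{"dx":0.0,"dy":0.06,"dz":-0.065,"roll":0,"gripper":0.0},{"dx":0.0,"dy":0.063,"dz":-0.065,"roll":0,"gripper":0.0},{"dx":0.0,"dy":0.063,"dz":-0.065,"roll":0,"gripper":0.0}]';python3 -m handwheel '[{"dx":0.0,"dy":0,"dz":0,"roll":0,"gripper":0.0},{"dx":0.0,"dy":0,"dz":0,"roll":0,"gripper":0.0},{"dx":0.0,"dy":0,"dz":0.035,"roll":0,"gripper":0.0},{"dx":0.0,"dy":0,"dz":0.06,"roll":0,"gripper":0.0},{"dx":0.0,"dy":0,"dz":0.065,"roll":0,"gripper":0.0},{"dx":0.0,"dy":0,"dz":0.065,"roll":0,"gripper":0.0}]'; python3 -c "
from h import *;where()"
```

```text
t: 18.75
ee_pos: [590.2, 14.5, 25.2]
tool_rot: [-3.134, 0.21, 0.0]
wrist_force: [0.0, -2.1, 0.1]
width: 64.0
grasp_force: 0.9
t: 19.42
ee_pos: [598.2, 74.6, 25.2]
tool_rot: [-3.134, 0.208, -0.0]
wrist_force: [0.9, -0.5, -0.2]
width: 63.9
grasp_force: 0.0
t 19.42 plate [ 84.4 -77.8] z 25.2 toolx deg -7.60 w 63.9 F [ 0.9 -0.5 -0.2] j7 -1.84
t: 20.08
ee_pos: [589.4, 7.2, 90.6]
tool_rot: [3.133, -0.217, 0.0]
wrist_force: [-0.1, 0.4, 0.6]
width: 26.7
grasp_force: 0.0
t: 20.58
ee_pos: [588.7, 10.9, 23.8]
tool_rot: [3.134, -0.209, -0.005]
wrist_force: [0.2, -0.3, 0.3]
width: 0.0
grasp_force: 0.0
t 20.58 plate [  83.5 -142.2] z 23.8 toolx deg -7.64 w 0.0 F [ 0.2 -0.3  0.3] j7 -1.74
```

```bash
python3 -m handwheel '[{"dx":0.002,"dy":-0.008,"dz":0,"roll":0,"gripper":0.0},{"dx":0.002,"dy":-0.016,"dz":0,"roll":0,"gripper":0.0},{"dx":0.002,"dy":-0.024,"dz":0,"roll":0,"gripper":0.0},{"dx":0.002,"dy":-0.032,"dz":0,"roll":0,"gripper":0.0},{"dx":0.002,"dy":-0.040,"dz":0,"roll":0,"gripper":0.0},{"dx":0.002,"dy":-0.048,"dz":0,"roll":0,"gripper":0.0},{"dx":0.002,"dy":-0.048,"dz":0,"roll":0,"gripper":0.0}]'; python3 -c "
from h import *;where()"; python3 -m handwheel '[{"dx":0.0,"dy":0.012,"dz":0,"roll":0,"gripper":0.0},{"dx":0,"dy":0.03,"dz":-0.02,"roll":0,"gripper":0.0},{"dx":0,"dy":0.06,"dz":-0.05,"roll":0,"gripper":0.0},{"dx":0,"dy":0.1,"dz":-0.06,"roll":0,"gripper":0.05},{"dx":0,"dy":0.14,"dz":-0.06,"roll":0,"gripper":0.05},{"dx":0,"dy":0.18,"dz":-0.06,"roll":0,"gripper":0.05},{"dx":0,"dy":0.21,"dz":-0.06,"roll":0,"gripper":0.05},{"dx":0,"dy":0.21,"dz":-0.06,"roll":0,"gripper":0.05}]'; python3 -c "
from h import *;where();snap('top');
for n in ['tin_amber','tin_plum','tin_cream','mould']: print(n,[(pl(d['position']).tolist(),d['position'][2],round(d['conf'],2)) for d in finder.spot_point('top',n)])
snap('scene')
for n in ['tin_amber','tin_plum','tin_cream','mould']: print(n,[(pl(d['position']).tolist(),d['position'][2],round(d['conf'],2)) for d in finder.spot_point('scene',n)])"
```

```text
t: 21.17
ee_pos: [598.4, 59.8, 25.5]
tool_rot: [-3.134, 0.208, -0.001]
wrist_force: [0.3, 0.9, -0.1]
width: 0.4
grasp_force: 0.0
t 21.17 plate [ 86.6 -92.4] z 25.5 toolx deg -7.59 w 0.4 F [ 0.3  0.9 -0.1] j7 -1.81
t: 21.83
ee_pos: [567.7, -159.5, 85.6]
tool_rot: [3.13, -0.224, -0.0]
wrist_force: [0.7, -0.5, 0.1]
width: 50.0
grasp_force: 0.0
t 21.83 plate [  85.5 -313.9] z 85.6 toolx deg -8.20 w 50.0 F [ 0.7 -0.5  0.1] j7 -1.48
tin_amber [([250.2, -436.4], 2.9, 0.76), ([82.2, -50.6], 3.8, 0.59), ([3.7, -2.5], 4.3, 0.47)]
tin_plum [([84.2, 10.1], 4.2, 0.75), ([84.8, 71.6], 4.8, 0.43)]
tin_cream [([84.6, 71.8], 4.8, 0.67), ([90.3, 99.8], 8.6, 0.24)]
mould [([1.7, -352.2], -1.2, 0.7)]
tin_amber [([246.5, -438.1], 1.4, 0.94), ([82.8, -47.9], 3.3, 0.62)]
tin_plum [([241.8, -331.7], 2.1, 0.63), ([83.1, 13.9], 5.9, 0.53)]
tin_cream [([83.2, 66.5], -0.3, 0.56)]
mould [([0.7, -355.5], -0.1, 0.63)]
```

All three tins are in the lane. The mould sits at about (0,-353) in the plate frame, turned +13°, so first I push its +x side towards -x with two fingers, which squares it and shifts it to px≈-42.

```bash
python3 -m handwheel '[{"dx":0.002,"dy":0.025,"dz":0,"roll":0,"gripper":0.065},{"dx":0.002,"dy":0.05,"dz":0,"roll":0,"gripper":0.065},{"dx":0.002,"dy":0.05,"dz":0.03,"roll":0,"gripper":0.065},{"dx":0.002,"dy":0.05,"dz":0.06,"roll":0,"gripper":0.065},{"dx":0.002,"dy":0.05,"dz":0.073,"roll":0,"gripper":0.065},{"dx":0.002,"dy":0.05,"dz":0.073,"roll":0,"gripper":0.065}]'; python3 -c "
from h import *;where();snap('wrist','w6');
print([(pl(d['position']).tolist(),d['position'][2],round(d['conf'],2)) for d in finder.spot_point('wrist','mould')])"
```

```text
t: 22.83
ee_pos: [563.7, -199.5, 9.7]
tool_rot: [-3.134, 0.21, 0.007]
wrist_force: [-0.9, 0.2, -0.1]
width: 65.1
grasp_force: 0.0
t 22.83 plate [  87.  -354.1] z 9.7 toolx deg -7.66 w 65.1 F [-0.9  0.2 -0.1] j7 -1.41
[]
```

View pics/w6.png

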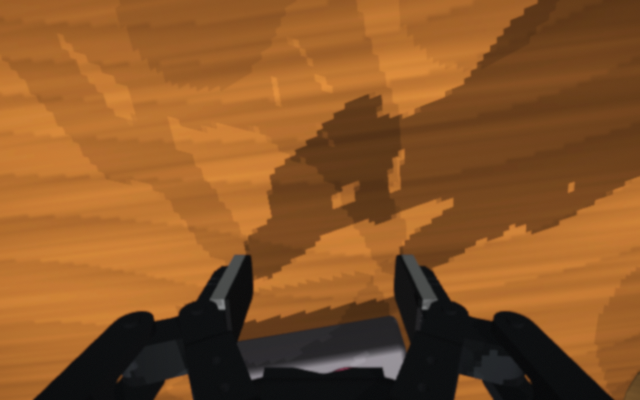

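The wrist picture shows the fingers on the bench at (235,280) and (410,280), with the tilted mould edge just beyond them at (250-400,320-345). Pushing now.

```bash
python3 -m handwheel '[{"dx":-0.008,"dy":0,"dz":0,"roll":0,"gripper":0.065},{"dx":-0.015,"dy":0,"dz":0,"roll":0,"gripper":0.065},{"dx":-0.021,"dy":0,"dz":0,"roll":0,"gripper":0.065},{"dx":-0.027,"dy":0,"dz":0,"roll":0,"gripper":0.065},{"dx":-0.033,"dy":0,"dz":0,"roll":0,"gripper":0.065},{"dx":-0.039,"dy":0,"dz":0,"roll":0,"gripper":0.065},{"dx":-0.045,"dy":0,"dz":0,"roll":0,"gripper":0.065},{"dx":-0.051,"dy":0,"dz":0,"roll":0,"gripper":0.065}]';python3 -m handwheel '[{"dx":-0.006,"dy":0,"dz":0,"roll":0,"gripper":0.065},{"dx":-0.011,"dy":0,"dz":0,"roll":0,"gripper":0.065},{"dx":-0.011,"dy":0,"dz":0,"roll":0,"gripper":0.065}]'; python3 -c "
from h import *;where()";python3 -m handwheel '[{"dx":0.015,"dy":0,"dz":0,"roll":0,"gripper":0.065},{"dx":0.04,"dy":0,"dz":-0.01,"roll":0,"gripper":0.065},{"dx":0.04,"dy":0.02,"dz":-0.04,"roll":0,"gripper":0.065},{"dx":0.04,"dy":0.06,"dz":-0.045,"roll":0,"gripper":0.065},{"dx":0.04,"dy":0.1,"dz":-0.045,"roll":0,"gripper":0.065},{"dx":0.04,"dy":0.12,"dz":-0.045,"roll":0,"gripper":0.065},{"dx":0.04,"dy":0.12,"dz":-0.045,"roll":0,"gripper":0.065}]'; python3 -c "
from h import *;where();snap('top','top2')
print([(pl(d['position']).tolist(),round(d['conf'],2)) for d in finder.spot_point('top','mould')])
d=finder.outline_of('top','mould')[0]
cs=max(cv2.findContours(d['pixels'].astype(np.uint8),cv2.RETR_EXTERNAL,cv2.CHAIN_APPROX_NONE)[0],key=cv2.contourArea).reshape(-1,2)
r=cv2.minAreaRect(backproj('top',cs,20)[:,:2].astype(np.float32));print(pl(r[0]),r)
print('tape',[(pl(d['position']).tolist(),round(d['conf'],2)) for d in finder.spot_point('top','tape')])"
```

```text
t: 23.6
ee_pos: [514.2, -193.5, 12.4]
tool_rot: [-3.134, 0.211, -0.0]
wrist_force: [2.8, -1.0, 3.9]
width: 64.9
grasp_force: 1.8
t: 23.85
ee_pos: [502.5, -191.9, 12.2]
tool_rot: [-3.134, 0.211, 0.002]
wrist_force: [-0.1, 0.4, 0.5]
width: 64.9
grasp_force: 0.0
t 23.85 plate [  25.3 -354.7] z 12.2 toolx deg -7.71 w 64.9 F [-0.1  0.4  0.5] j7 -1.39
t: 24.43
ee_pos: [524.9, -322.0, 57.2]
tool_rot: [3.132, -0.22, -0.002]
wrist_force: [0.1, -0.2, 0.4]
width: 65.4
grasp_force: 0.0
t 24.43 plate [  64.9 -480.6] z 57.2 toolx deg -8.04 w 65.4 F [ 0.1 -0.2  0.4] j7 -1.22
[([-39.5, -338.8], 0.87), ([1.1, -2.1], 0.65), ([83.9, -102.6], 0.46)]
[ -43.3 -341.6] ((436.33184814453125, -169.68600463867188), (99.47705078125, 110.09252166748047), 82.79991912841797)
tape [([6.8, -569.2], 0.45)]
```

```bash
python3 -m handwheel '[{"dx":-0.02,"dy":-0.01,"dz":0,"roll":-7,"gripper":0.065},{"dx":-0.04,"dy":-0.02,"dz":0,"roll":-14,"gripper":0.065},{"dx":-0.06,"dy":-0.03,"dz":0,"roll":-21,"gripper":0.065},{"dx":-0.08,"dy":-0.04,"dz":0,"roll":-28,"gripper":0.065},{"dx":-0.1,"dy":-0.05,"dz":0,"roll":-35,"gripper":0.065},{"dx":-0.107,"dy":-0.057,"dz":0,"roll":-42,"gripper":0.065},{"dx":-0.107,"dy":-0.057,"dz":0,"roll":-49,"gripper":0.065},{"dx":-0.107,"dy":-0.057,"dz":0,"roll":-56,"gripper":0.065}]';python3 -m handwheel '[{"dx":0,"dy":0,"dz":0,"roll":-7,"gripper":0.065},{"dx":0,"dy":0,"dz":0,"roll":-14,"gripper":0.065},{"dx":0,"dy":0,"dz":0,"roll":-21,"gripper":0.065},{"dx":0,"dy":0,"dz":0,"roll":-28,"gripper":0.065},{"dx":0,"dy":0,"dz":0,"roll":-34,"gripper":0.065},{"dx":0,"dy":0,"dz":0,"roll":-34,"gripper":0.065},{"dx":0,"dy":0,"dz":0,"roll":-34,"gripper":0.065}]'; python3 -c "
from h import *;where()"
```

```text
t: 25.3
ee_pos: [429.0, -243.9, 57.5]
tool_rot: [-2.86, -1.298, 0.0]
wrist_force: [-0.0, 0.1, 0.0]
width: 65.0
grasp_force: 0.0
t: 25.88
ee_pos: [429.1, -244.8, 57.3]
tool_rot: [-2.368, -2.064, -0.0]
wrist_force: [-0.3, -0.2, -0.5]
width: 65.2
grasp_force: 0.0
t 25.88 plate [ -40.4 -417. ] z 57.3 toolx deg 82.17 w 65.2 F [-0.3 -0.2 -0.5] j7 -0.15
```

```bash
python3 -m handwheel '[{"dx":0,"dy":-0.002,"dz":0.03,"roll":0,"gripper":0.065},{"dx":0,"dy":-0.002,"dz":0.044,"roll":0,"gripper":0.065},{"dx":0.008,"dy":-0.002,"dz":0.045,"roll":0,"gripper":0.065},{"dx":0.015,"dy":-0.002,"dz":0.045,"roll":0,"gripper":0.065},{"dx":0.022,"dy":-0.002,"dz":0.045,"roll":0,"gripper":0.065},{"dx":0.03,"dy":-0.002,"dz":0.045,"roll":0,"gripper":0.065},{"dx":0.038,"dy":-0.002,"dz":0.045,"roll":0,"gripper":0.065},{"dx":0.046,"dy":-0.002,"dz":0.045,"roll":0,"gripper":0.065}]';python3 -m handwheel '[{"dx":0.009,"dy":0,"dz":0,"roll":0,"gripper":0.065},{"dx":0.018,"dy":0,"dz":0,"roll":0,"gripper":0.065},{"dx":0.027,"dy":0,"dz":0,"roll":0,"gripper":0.065},{"dx":0.036,"dy":0,"dz":0,"roll":0,"gripper":0.065},{"dx":0.045,"dy":0,"dz":0,"roll":0,"gripper":0.065},{"dx":0.054,"dy":0,"dz":0,"roll":0,"gripper":0.065},{"dx":0.063,"dy":0,"dz":0,"roll":0,"gripper":0.065},{"dx":0.072,"dy":0,"dz":0,"roll":0,"gripper":0.065}]';python3 -m handwheel '[{"dx":0.009,"dy":0,"dz":0,"roll":0,"gripper":0.065},{"dx":0.018,"dy":0,"dz":0,"roll":0,"gripper":0.065},{"dx":0.027,"dy":0,"dz":0,"roll":0,"gripper":0.065},{"dx":0.032,"dy":0,"dz":0,"roll":0,"gripper":0.065},{"dx":0.032,"dy":0,"dz":0,"roll":0,"gripper":0.065}]'; python3 -c "
from h import *;where();snap('top','top3')
print([(pl(d['position']).tolist(),round(d['conf'],2)) for d in finder.spot_point('top','mould')])
snap('wrist','w7');print([(pl(d['position']).tolist(),round(d['conf'],2)) for d in finder.spot_point('wrist','mould')])"
```

```text
t: 26.55
ee_pos: [433.7, -199.2, 13.1]
tool_rot: [2.365, 2.066, 0.001]
wrist_force: [0.5, -3.2, 3.9]
width: 64.8
grasp_force: 1.8
t: 27.22
ee_pos: [442.9, -127.5, 12.3]
tool_rot: [-2.365, -2.067, 0.0]
wrist_force: [-1.3, -4.1, 2.9]
width: 65.2
grasp_force: 1.9
t: 27.63
ee_pos: [447.3, -95.0, 12.2]
tool_rot: [-2.363, -2.069, -0.001]
wrist_force: [0.8, -0.8, -0.2]
width: 64.8
grasp_force: 0.0
t 27.63 plate [ -42.4 -266.1] z 12.2 toolx deg 82.41 w 64.8 F [ 0.8 -0.8 -0.2] j7 -0.50
[([-39.9, -206.4], 0.87)]
[([-42.1, -206.5], 0.97)]
```

View pics/w7.png

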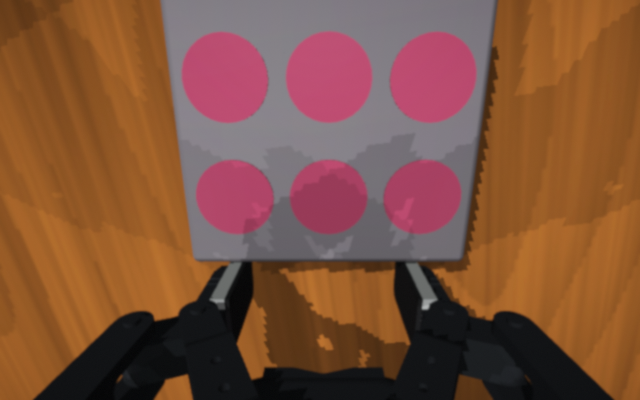

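The wrist picture shows the mould square and centred on both fingers, its rear edge at row 260. Position is (-42,-206) in the plate frame. I push on up the ramp, raising the fingers 5 mm.

```bash
python3 -m handwheel '[{"dx":0.007,"dy":0,"dz":0,"roll":0,"gripper":0.065},{"dx":0.015,"dy":0,"dz":0,"roll":0,"gripper":0.065},{"dx":0.024,"dy":0,"dz":0,"roll":0,"gripper":0.065},{"dx":0.033,"dy":0,"dz":0,"roll":0,"gripper":0.065},{"dx":0.042,"dy":0,"dz":0,"roll":0,"gripper":0.065},{"dx":0.051,"dy":0,"dz":0,"roll":0,"gripper":0.065},{"dx":0.06,"dy":0,"dz":0,"roll":0,"gripper":0.065},{"dx":0.069,"dy":0,"dz":0,"roll":0,"gripper":0.065}]';python3 -m handwheel '[{"dx":0.009,"dy":0,"dz":0,"roll":0,"gripper":0.065},{"dx":0.018,"dy":0,"dz":-0.001,"roll":0,"gripper":0.065},{"dx":0.027,"dy":0,"dz":-0.002,"roll":0,"gripper":0.065},{"dx":0.036,"dy":0,"dz":-0.003,"roll":0,"gripper":0.065},{"dx":0.045,"dy":0,"dz":-0.004,"roll":0,"gripper":0.065},{"dx":0.054,"dy":0,"dz":-0.005,"roll":0,"gripper":0.065},{"dx":0.063,"dy":0,"dz":-0.006,"roll":0,"gripper":0.065},{"dx":0.072,"dy":0,"dz":-0.006,"roll":0,"gripper":0.065}]'; python3 -c "
from h import *;where();snap('wrist')
print([(pl(d['position']).tolist(),d['position'][2],round(d['conf'],2)) for d in finder.spot_point('wrist','mould')])"; python3 -m handwheel '[{"dx":0.007,"dy":0,"dz":0,"roll":0,"gripper":0.065},{"dx":0.015,"dy":0,"dz":0,"roll":0,"gripper":0.065},{"dx":0.024,"dy":0,"dz":0,"roll":0,"gripper":0.065},{"dx":0.033,"dy":0,"dz":0,"roll":0,"gripper":0.065},{"dx":0.042,"dy":0,"dz":0,"roll":0,"gripper":0.065},{"dx":0.051,"dy":0,"dz":0,"roll":0,"gripper":0.065},{"dx":0.06,"dy":0,"dz":0,"roll":0,"gripper":0.065},{"dx":0.069,"dy":0,"dz":0,"roll":0,"gripper":0.065}]';python3 -m handwheel '[{"dx":0.008,"dy":0,"dz":0,"roll":0,"gripper":0.065},{"dx":0.015,"dy":0,"dz":0,"roll":0,"gripper":0.065},{"dx":0.022,"dy":0,"dz":0,"roll":0,"gripper":0.065},{"dx":0.028,"dy":0,"dz":0,"roll":0,"gripper":0.065},{"dx":0.028,"dy":0,"dz":0,"roll":0,"gripper":0.065}]'; python3 -c "
from h import *;where();snap('wrist','w8')
print([(pl(d['position']).tolist(),d['position'][2],round(d['conf'],2)) for d in finder.spot_point('wrist','mould')])"
```

```text
t: 28.5
ee_pos: [456.5, -27.2, 12.3]
tool_rot: [2.365, 2.068, 0.0]
wrist_force: [-1.3, -1.2, -0.3]
width: 65.0
grasp_force: 0.8
t: 29.17
ee_pos: [466.2, 43.9, 18.5]
tool_rot: [2.366, 2.067, 0.0]
wrist_force: [-0.9, -3.2, 3.4]
width: 64.9
grasp_force: 1.9
t 29.17 plate [ -42.3 -125.9] z 18.5 toolx deg 82.30 w 64.9 F [-0.9 -3.2  3.4] j7 -0.74
[([-40.6, -65.8], 6.4, 0.8)]
t: 29.93
ee_pos: [475.3, 112.5, 18.3]
tool_rot: [-2.365, -2.068, 0.0]
wrist_force: [0.3, -2.0, -0.5]
width: 65.1
grasp_force: 0.6
t: 30.35
ee_pos: [479.2, 140.7, 18.4]
tool_rot: [-2.364, -2.068, -0.001]
wrist_force: [0.5, 0.8, 0.1]
width: 64.7
grasp_force: 0.0
t 30.35 plate [-42.4 -28.3] z 18.4 toolx deg 82.37 w 64.7 F [0.5 0.8 0.1] j7 -0.87
[([-40.3, 30.3], 7.0, 0.72)]
```

View pics/w8.png

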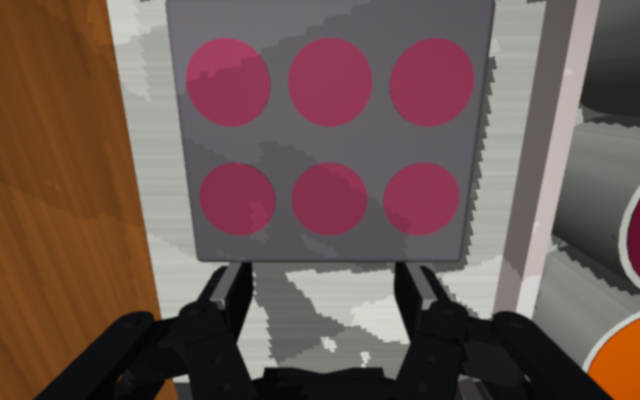

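The wrist picture shows the mould flat on the plate, parallel to the rail, with the fingers at its rear edge (row 262). About 22 mm is left, so I push gently until it bears on the stop.

```bash
python3 -m handwheel '[{"dx":0.005,"dy":0,"dz":0,"roll":0,"gripper":0.065},{"dx":0.01,"dy":0,"dz":0,"roll":0,"gripper":0.065},{"dx":0.014,"dy":0,"dz":0,"roll":0,"gripper":0.065},{"dx":0.017,"dy":0,"dz":0,"roll":0,"gripper":0.065},{"dx":0.019,"dy":0,"dz":0,"roll":0,"gripper":0.065}]'; for i in 1; do python3 -m handwheel '[{"dx":0.001,"dy":0,"dz":0,"roll":0,"gripper":0.065},{"dx":0.002,"dy":0,"dz":0,"roll":0,"gripper":0.065}]'; done; python3 -m handwheel '[{"dx":0.001,"dy":0,"dz":0,"roll":0,"gripper":0.065},{"dx":0.002,"dy":0,"dz":0,"roll":0,"gripper":0.065}]'; python3 -c "
from h import *;where()"
```

```text
t: 30.87
ee_pos: [481.6, 158.4, 18.3]
tool_rot: [-2.365, -2.068, 0.0]
wrist_force: [-0.5, -2.0, 0.4]
width: 64.9
grasp_force: 1.2
t: 31.03
ee_pos: [481.8, 159.9, 18.3]
tool_rot: [2.366, 2.067, -0.001]
wrist_force: [-0.4, -2.5, 0.5]
width: 64.9
grasp_force: 1.3
t: 31.2
ee_pos: [482.0, 161.5, 18.3]
tool_rot: [2.366, 2.067, -0.001]
wrist_force: [0.2, -9.0, 3.8]
width: 65.1
grasp_force: 5.0
t 31.20 plate [-42.4  -7.3] z 18.3 toolx deg 82.28 w 65.1 F [ 0.2 -9.   3.8] j7 -0.90
```

```bash
python3 -m handwheel '[{"dx":0.001,"dy":0,"dz":0,"roll":0,"gripper":0.065},{"dx":0.002,"dy":0,"dz":0,"roll":0,"gripper":0.065},{"dx":0.002,"dy":0,"dz":0,"roll":0,"gripper":0.065}]'; python3 -c "
from h import *;where()"; python3 -m handwheel '[{"dx":-0.005,"dy":0,"dz":0,"roll":0,"gripper":0.065},{"dx":-0.02,"dy":0,"dz":0,"roll":0,"gripper":0.065},{"dx":-0.04,"dy":0,"dz":-0.02,"roll":0,"gripper":0.065},{"dx":-0.06,"dy":0,"dz":-0.055,"roll":0,"gripper":0.065},{"dx":-0.08,"dy":0,"dz":-0.09,"roll":0,"gripper":0.065},{"dx":-0.1,"dy":0,"dz":-0.12,"roll":0,"gripper":0.065},{"dx":-0.12,"dy":0,"dz":-0.15,"roll":0,"gripper":0.065},{"dx":-0.12,"dy":0,"dz":-0.15,"roll":0,"gripper":0.065}]'; python3 -c "
from h import *;where();snap('wrist','w9')
for cam in ['wrist','top']:
  if cam=='top': snap('top')
  for n in ['mould','pad','tin_cream','tin_plum','tin_amber','lane_end','lane_mouth']: print(cam,n,[(pl(d['position']).tolist(),round(d['position'][2],1),round(d['conf'],2)) for d in finder.spot_point(cam,n)][:3])"
```

```text
t: 31.45
ee_pos: [482.0, 161.5, 18.2]
tool_rot: [2.366, 2.064, -0.005]
wrist_force: [-1.0, -15.5, 6.7]
width: 64.9
grasp_force: 7.6
t 31.45 plate [-42.4  -7.2] z 18.2 toolx deg 82.21 w 64.9 F [ -1.  -15.5   6.7] j7 -0.90
t: 32.12
ee_pos: [467.9, 41.8, 172.9]
tool_rot: [2.366, 2.06, 0.007]
wrist_force: [1.4, -0.6, 0.6]
width: 65.1
grasp_force: 0.0
t 32.12 plate [ -40.4 -127.8] z 172.9 toolx deg 82.08 w 65.1 F [ 1.4 -0.6  0.6] j7 -0.57
wrist mould []
wrist pad []
wrist tin_cream []
wrist tin_plum [([243.3, -336.8], 3.1, 0.61), ([87.2, 15.3], 5.1, 0.57)]
wrist tin_amber [([86.9, -50.7], 7.3, 0.71)]
wrist lane_end []
wrist lane_mouth []
top mould [([-36.5, 53.3], 2.1, 0.79)]
top pad [([85.8, -101.4], 4.6, 0.43)]
top tin_cream [([83.7, 73.2], 1.7, 0.87)]
top tin_plum [([241.0, -339.7], -0.2, 0.62), ([84.6, 12.2], 5.0, 0.53), ([87.3, 101.9], 10.7, 0.21)]
top tin_amber [([248.0, -436.0], 1.1, 0.84), ([85.0, -52.1], 4.6, 0.6)]
top lane_end [([90.0, 104.2], 9.8, 0.93)]
top lane_mouth [([84.3, -104.9], 3.6, 0.66)]
```

View pics/w9.png

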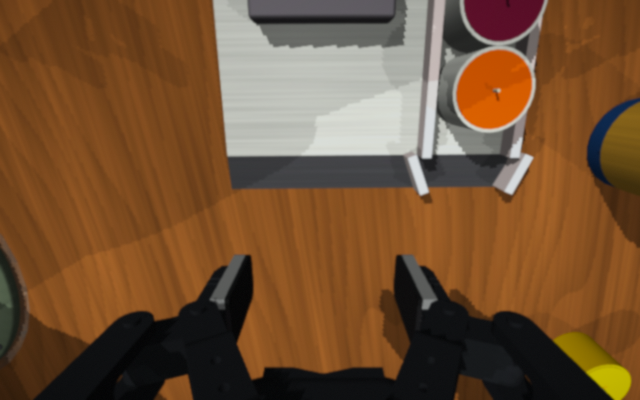

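The wrist picture shows the amber tin (494,90) and plum (505,10) in file between the straight rails. The mould (320,8) is square on the plate, its position stalled under rising force (15 N), so it is bearing on the stop. The gripper is clear of everything, so I hand in.

```bash
python3 -m handwheel '[{"dx":0,"dy":0,"dz":0,"roll":0,"gripper":0.065},{"dx":0,"dy":0,"dz":0,"roll":0,"gripper":0.065},{"dx":0,"dy":0,"dz":0,"roll":0,"gripper":0.065}]'; python3 -c "
from station import job;print(job.finish_job())"
```

```text
t: 33.17
ee_pos: [466.3, 45.0, 168.3]
tool_rot: [2.366, 2.067, 0.0]
wrist_force: [0.2, 0.1, -0.6]
width: 64.7
grasp_force: 0.0
the job is handed in; nothing more can be done
None
```

I handed the job in at about 33 s: the mould is flat on the plate against the blue stop bar, and the cream, plum and amber tins are in single file between the rails; the hand-in call returned no verdict.

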